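Tip the tall carton into the pantry tray and push it home

ROBOT

A 6-joint arm with a two-finger parallel gripper is mounted at the origin on a cart in front of the work surface, level with it; the furniture and walls round the work are solid. World frame = base frame: x ahead of the robot, y to its left, z up, the work surface at z = 0. Lengths are in m, angles in rad, forces in N, time in s.
With the tool pointing down it reaches from about 0.35 to 0.975 m from the base axis. Payload 4.9 kg.
Tool frame: the origin (TCP) lies on the centre line of the jaws, within the pads' length; the fingertips stand 25 mm ahead of it and the grasp point (between the pads) lies 6 mm ahead of it; z points along the fingers, y is the line along which they close (so a half turn about z gives the same grasp; the last joint's range is limited). The gripper opens to 85 mm and grips with 20 to 120 N. Pads are 22 mm wide; open, the fingers measure 114 mm over their backs; the gripper's body (76 mm by 85 mm) begins 54 mm behind the grasp point. The pads swing forward as they close: fully open they stand 13 mm farther back than shut.
Start: joints at [1.137, 0.053, 1.613, -0, 1.476, -0.119], TCP at [0.194, 0.594, 0.256] pointing down, gripper open.
Joint ranges: [-3.01, 3.01], [-1.01, 2.22], [0.06, 2.58], [-1.02, 4.17], [0.09, 2.62], [-3.14, 3.14]. Speed limits (rad/s): [2.57, 2.57, 3.14, 3.14, 3.14, 3.14].

INTERFACE

Orientations are given as a unit quaternion [w, x, y, z].
In Python, from plant import state, grab_frame, get_calibration, job gives the robot as it stands. The module is installed in compiled form; this text tells all that it offers.
- The arm moves only by the tool move_arm, never from a script. Its argument "targets" is a list that holds one entry, the list of rows, each a list of 5 numbers: the opening in per cent of the stroke, from 0 (shut) to 100 (fully open), then the shift along the tool's x, y, z as a fraction of full scale, then the turn about the tool's z as a fraction of full scale. A call has 1 to 5 rows; each row shifts and turns the commanded pose from where the row before left it, along the tool's axes as they then stand; what a row does not reach is not made up. Full scale, the value 1, is 0.6 m for a shift and 6 degrees for a turn. A row lasts 1/12 s, in which the tool goes at most 41.7 mm and 7.16 degrees, less where a joint would pass 70% of its speed; a pose out of reach is approached as far as the arm can. A call with a number of a shift or a turn outside -1 to 1 is refused whole. A call with a gripper value outside its range is refused whole. The fingers move at their own pace and stop on an object; the grip force is fixed at half the most. Time passes only in rows, so rows that do not move let the fingers close. It gives the time, the measured TCP pose, the force, the opening and the grip force at its end, in the units of the state.
- state(): the state, without advancing time (a new reading comes with each control period).
- grab_frame(name): name is "scene" or "top" or "wrist"; returns the picture (480x640x3 uint8, red, green, blue); there is no depth.
- get_calibration(name): a dict with "vertical_fov" (degrees; the focal length in pixels is half the picture's height over the tangent of half this angle, whatever the lens; pixels are square), "cx", "cy" (the principal point, pixels), "dist_coeffs" ([k1, k2, p1, p2, k3] as OpenCV has them; the pictures are not rectified), "R" (3x3) and "t" (3): a world point X has camera coordinates R X + t. Camera axes: x right, y down, z forward; pixel columns grow to the right and rows downward; lengths in m; the calibration is good to about 2 mm. A picture is of the moment at which its call begins: read the wrist's pose just before it. get_calibration takes no time and is no camera call; for the wrist camera it gives the pose at the moment of the call.
- job.job_done(): hands the job in; it is judged then, once.
The state is a dict: "time": time; "joint_pos": joint angles; "joint_vel": joint speeds; "joint_efforts": joint torques, N m; "tool_pos": TCP position; "tool_rot": TCP orientation; "contact_force": force on the tool from outside, world axes, zero at the start; "ft_torque": the same for the moment, N m; "gripper_width": opening from 0.0 (shut) to 1.0 (fully open); "grasp_force": force on a finger pad.
Only numpy, scipy, OpenCV 4.12 (cv2) and the standard library are available. Lean on these libraries where they do the work, as an engineer would, in place of code of your own. Each camera call takes 0.05 s, during which the arm holds its last target. There are 200 camera calls.

TASK

Tip over the tall, slim cardboard carton by pushing it near its top with the fingers, so that it falls and lies flat in the shallow wooden tray beside it; then push its foot end until the whole carton lies inside the tray, with nothing sticking out over the tray's open end. Only push it: do not pinch, lift or crush the carton, and leave everything else standing where it is.

Things in the scene. Friction and masses are not known exactly. Their poses are not given: they have to be found in the camera images.
- carton: Tall brown carton, blank white labels, 40 x 90 x 170 mm (its x, y, z), about 0.25 kg. It first stands 20 to 45 mm outside the tray's open end, its +x (normal to a broad face) towards the tray within 0.08 rad. Origin: centre of its underside (foot); z runs from foot to top. Tips if pushed high; past 14 degrees of lean it falls by itself. Lying in the tray its origin is 23 mm up; slides at 1 to 4 N.
- carton_top (a point): centre of the carton's top face, 170 mm from its origin along the carton's z
- carton_centre (a point): centre of the carton, 85 mm from its origin along the carton's z
- carton_foot_a (a point): middle of one 40 mm edge of the carton's foot, 45 mm from the carton's origin along its +y
- carton_foot_b (a point): middle of the other 40 mm edge of the carton's foot, 45 mm from the carton's origin along its -y
- tray: Light-wood tray fixed to the worktop, 200 mm long (its x), 166 mm wide (its y). Origin: centre of its underside, z up. Floor 3 mm thick; walls 18 mm high on three sides, the long ones 8 mm thick (150 mm clear between), the back one's inner face at x = +94 mm. The end at x = -100 mm, facing the carton, is open, with no wall. The lying carton fits with 24 mm to spare lengthwise.
- jam_jar: glass jam jar with dark lid, 64 mm across, 88 mm tall, beside the tray; upright, origin at the centre of its underside; a bystander, loose
- tea_box: squat tea box, 58 x 102 x 111 mm, beside the tray; upright, origin at the centre of its underside; a bystander, loose
- tin: food tin, 57 mm across, 72 mm tall, beside the tray; upright, origin at the centre of its underside; a bystander, loose
- salt: salt shaker, 44 mm across, 90 mm tall, beside the carton; upright, origin at the centre of its underside; a bystander, loose
- mug: blue mug, 59 x 83 x 55 mm with its handle, to the robot's right; upright, origin at the centre of its underside; a bystander, loose

How it is judged:
By the outcome, as a careful person would: the job done as asked, in the order asked, and still so for the second after the job is handed in, with the robot touching nothing.
It also fails if it takes over 48 s, if anything falls off the work surface, if the arm or the gripper's body presses on something with over 40 N, if the wrist force passes 120 N, or if a joint passes its speed limit or range.

## Working session

There is one attempt and no reset: what is moved stays moved. The work goes in short steps, Python scripts to look and compute and a tool call to move; the robot and the scene stay as the last step left them, time stands still between calls to the robot, and variables do not carry over. Pictures are saved under pics/ and viewed, at most 10 in all, crops included, and the job is handed in when it is done.

Besides the shell and the picture viewer there is one more tool, called after ">>>" as name([rows], argument=value, ...), one row to a line, values as JSON. move_arm: Moves the arm, as the interface text tells. Shift numbers are shares of 0.6 m and turn numbers shares of 6 degrees, none past 1 either way. Its arguments: {"type":"object","properties":{"targets":{"type":"array"}},"required":["targets"]}

```bash
mkdir -p pics; cat > h.py <<'E'
import numpy as np, cv2
from plant import state, grab_frame, get_calibration, job
def snap(n,f):
    im=grab_frame(n); cv2.imwrite('pics/'+f,im[:,:,::-1]); return im
def K(c):
    f=240/np.tan(np.radians(c['vertical_fov'])/2)
    return np.array([[f,0,c['cx']],[0,f,c['cy']],[0,0,1]])
def ray(n,uv,c=None):
    c=c or get_calibration(n); R=np.array(c['R']);t=np.array(c['t'])
    p=cv2.undistortPoints(np.array(uv,float).reshape(-1,1,2),K(c),np.array(c['dist_coeffs'],float)).reshape(-1,2)
    d=np.c_[p,np.ones(len(p))]@R
    return -R.T@t,d
def plane(n,uv,z,c=None):
    o,d=ray(n,uv,c); return o+d*((z-o[2])/d[:,2])[:,None]
def proj(n,X,c=None):
    c=c or get_calibration(n)
    return cv2.projectPoints(np.array(X,float).reshape(-1,1,3),cv2.Rodrigues(np.array(c['R']))[0],np.array(c['t'],float),K(c),np.array(c['dist_coeffs'],float))[0].reshape(-1,2)
E
python3 - <<'E'
from h import *
snap('top','top0.png');snap('scene','scene0.png')
for n in('top','scene'):
    c=get_calibration(n);print(n,plane(n,[[0,0],[639,0],[0,479],[639,479]],0).round(3).tolist(),ray(n,[[0,0]])[0].round(3))
s=state();print(s['tool_pos'],s['tool_rot'],s['time'])
E
```

```text
top [[1.127, 0.665, 0.0], [1.14, -0.911, 0.0], [0.015, 0.537, -0.0], [0.024, -0.803, 0.0]] [ 0.273 -0.139  1.314]
scene [[1.407, 2.526, 0.0], [3.108, -0.631, 0.0], [-0.24, 0.112, 0.0], [0.364, -0.916, 0.0]] [-0.235 -0.597  0.964]
[0.19328385 0.59381795 0.25518236] [-2.31758752e-04  1.56717247e-01  9.87643073e-01 -9.00529116e-04] 0.1
```

View pics/top0.png

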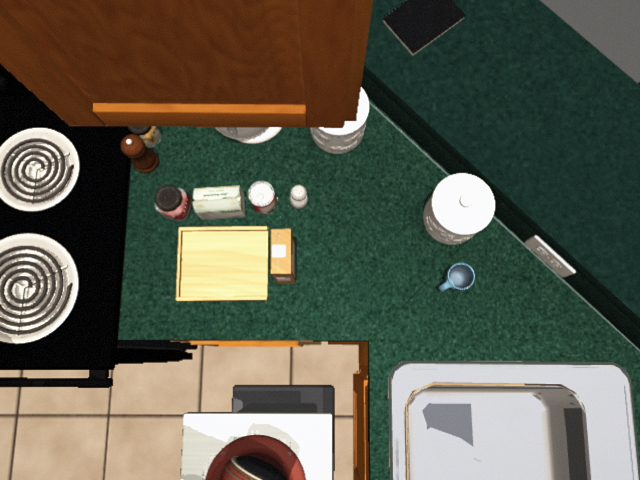

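View pics/scene0.png

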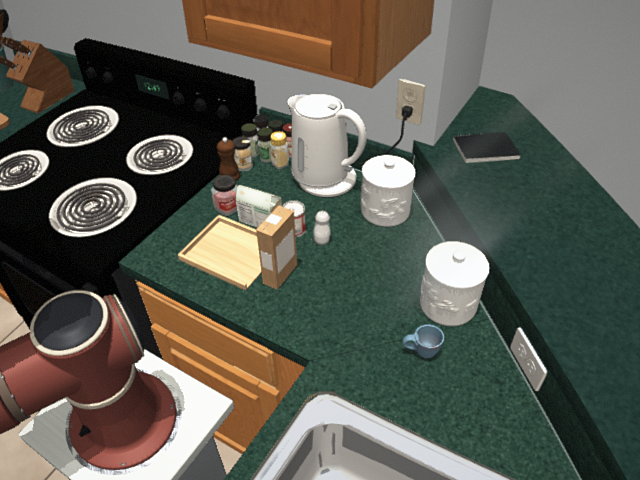

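The top view shows the tray at px (177–269, 226–300), with its open end on the right. The carton is at about (272–294, 228–282), the salt at (299,196), the tin at (262,197), the tea box at (219,202) and the jar at (172,202). The push direction is therefore about world +y.

```bash
python3 - <<'E'
from h import *
im=cv2.imread('pics/top0.png'); hsv=cv2.cvtColor(im,cv2.COLOR_BGR2HSV)
for p in [(200,260),(283,240),(283,270),(278,251),(291,262),(294,275)]: print(p,hsv[p[1],p[0]])
H,S,V=cv2.split(hsv)
def big(m,x0,y0,x1,y1):
    z=np.zeros_like(m);z[y0:y1,x0:x1]=m[y0:y1,x0:x1]
    c=max(cv2.findContours(z,cv2.RETR_EXTERNAL,cv2.CHAIN_APPROX_NONE)[0],key=cv2.contourArea);return cv2.boxPoints(cv2.minAreaRect(c))
tr=big(((H<40)&(V>120)&(S>40)).astype(np.uint8),165,215,270,310)
print('tray',tr.tolist(),plane('top',tr,0.018).round(3).tolist())
ct=big(((H<25)&(V>130)).astype(np.uint8),271,220,305,290)
print('top',ct.tolist(),plane('top',ct,0.17).round(3).tolist())
a=cv2.resize(im[180:310,160:320],None,fx=5,fy=5,interpolation=cv2.INTER_CUBIC)[:600];cv2.imwrite('pics/c.png',a)
print('salt,tin tops',plane('top',[[299,190]],.09).round(3),plane('top',[[262,190]],.072).round(3),plane('top',[[219,193]],.111).round(3))
E
```

```text
(200, 260) [ 26  84 251]
(283, 240) [ 19 130 244]
(283, 270) [ 21 122 249]
(278, 251) [120   1 250]
(291, 262) [ 15 141 127]
(294, 275) [17 88 81]
tray [[175.0, 226.0], [268.0, 226.0], [268.0, 300.0], [175.0, 300.0]] [[0.557, 0.199, 0.018], [0.558, -0.011, 0.018], [0.391, -0.015, 0.018], [0.39, 0.189, 0.018]]
top [[271.0, 228.0], [290.0, 228.0], [290.0, 273.0], [271.0, 273.0]] [[0.521, -0.032, 0.17], [0.521, -0.07, 0.17], [0.431, -0.072, 0.17], [0.43, -0.034, 0.17]]
salt,tin tops [[ 0.622 -0.083  0.09 ]] [[ 0.627 -0.001  0.072]] [[0.609 0.086 0.111]]
```

View pics/c.png

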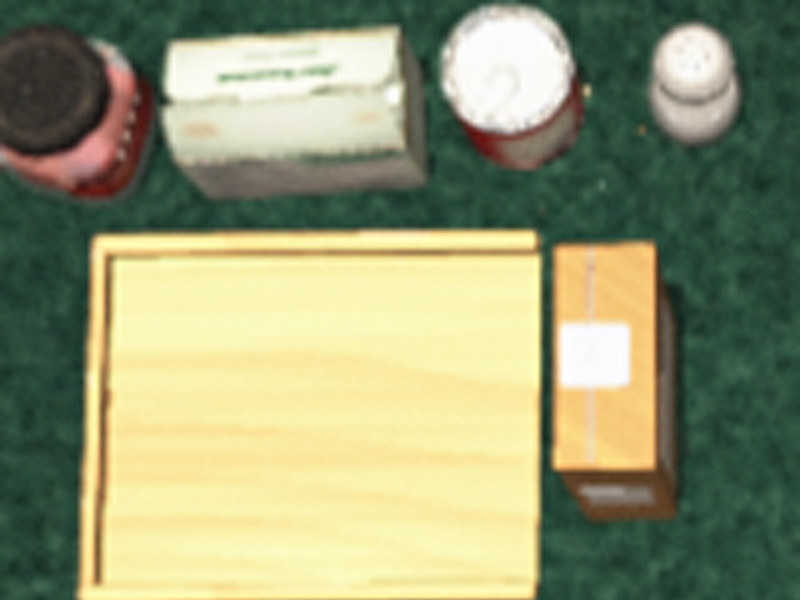

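The carton top measures 38×90 mm and sits at the right height, centred at (0.476, -0.052). The tray's open end is at y≈-0.012 and its centre line at x≈0.474, which leaves a 22 mm gap. These fit the stated sizes. I'll turn the tool 72° so that tool x points along world +y.

>>> move_arm([
  [[50, 0, 0, -0.01, 1], [50, 0, 0, -0.01, 1], [50, 0, 0, -0.01, 1], [50, 0, 0, 0, 1], [50, 0, 0, 0, 1]],
])

```text
time: 0.52
tool_pos: [0.1935, 0.5943, 0.2743]
tool_rot: [-0.0, 0.409, 0.912, 0.0]
contact_force: [-0.2, -1.0, -0.6]
gripper_width: 0.5
grasp_force: 0.0
```

>>> move_arm([
  [[50, 0, 0, 0, 1], [50, 0, 0, 0, 1], [50, 0, 0, 0, 1], [50, 0, 0, 0, 1], [50, 0, 0, 0, 1]],
])

```text
time: 0.93
tool_pos: [0.1934, 0.594, 0.2735]
tool_rot: [0.0, 0.632, 0.775, -0.001]
contact_force: [0.4, -0.2, -0.2]
gripper_width: 0.502
grasp_force: 0.0
```

>>> move_arm([
  [[50, 0, 0, 0, 1], [50, 0, 0, 0, 1], [50, 0, 0.05, 0, 0], [50, 0, 0.05, 0, 0], [50, 0, 0.05, 0, 0]],
])

```text
time: 1.35
tool_pos: [0.2839, 0.594, 0.2737]
tool_rot: [0.0, 0.707, 0.707, -0.0]
contact_force: [0.5, 0.6, 1.0]
gripper_width: 0.496
grasp_force: 0.0
```

>>> move_arm([
  [[50, -0.055, 0.032, 0, 0], [50, -0.055, 0.032, 0, 0], [50, -0.055, 0.032, 0, 0], [50, -0.055, 0.032, 0, 0], [50, -0.055, 0.032, 0, 0]],
])

```text
time: 1.77
tool_pos: [0.3798, 0.4274, 0.2736]
tool_rot: [-0.0, 0.707, 0.707, -0.001]
contact_force: [0.7, 0.3, 0.2]
gripper_width: 0.505
grasp_force: 0.0
```

>>> move_arm([
  [[50, -0.055, 0.032, 0, 0], [50, -0.055, 0.032, 0, 0], [50, -0.055, 0.032, 0, 0], [50, -0.055, 0.032, 0, 0], [50, -0.055, 0.032, 0, 0]],
])

```text
time: 2.18
tool_pos: [0.4756, 0.2623, 0.2738]
tool_rot: [-0.0, 0.707, 0.707, -0.0]
contact_force: [1.6, 0.8, 0.1]
gripper_width: 0.503
grasp_force: 0.0
```

>>> move_arm([
  [[50, -0.065, 0, 0, 0], [50, -0.065, 0, 0, 0], [50, -0.065, 0, 0, 0], [50, -0.065, 0, 0, 0], [50, -0.065, 0, 0, 0]],
])

```text
time: 2.6
tool_pos: [0.4745, 0.0673, 0.2738]
tool_rot: [-0.0, 0.707, 0.707, -0.0]
contact_force: [0.6, -0.7, -0.2]
gripper_width: 0.497
grasp_force: 0.0
```

>>> move_arm([
  [[50, -0.065, 0, 0, 0], [50, -0.065, 0, 0, 0], [50, -0.065, 0, 0, 0], [50, -0.065, 0, 0, 0], [50, -0.065, 0, 0, 0]],
])

```text
time: 3.02
tool_pos: [0.4744, -0.1277, 0.274]
tool_rot: [-0.0, 0.707, 0.707, 0.0]
contact_force: [0.7, -0.1, 0.3]
gripper_width: 0.503
grasp_force: 0.0
```

>>> move_arm([
  [[50, 0, 0, 0.06, 0], [50, 0, 0, 0.06, 0], [50, 0, 0, 0.055, 0], [50, 0.03, 0, 0, 0], [50, 0.02, 0, 0, 0]],
])

```text
time: 3.43
tool_pos: [0.4729, -0.0949, 0.1657]
tool_rot: [-0.003, 0.708, 0.706, -0.001]
contact_force: [-0.3, 0.2, 0.2]
gripper_width: 0.5
grasp_force: 0.0
```

>>> move_arm([
  [[50, 0.01, 0, 0, 0], [50, 0.01, 0, 0, 0], [50, 0.01, 0, 0, 0], [50, 0.01, 0, 0, 0], [50, 0.01, 0, 0, 0]],
])

```text
time: 3.85
tool_pos: [0.4757, -0.0656, 0.1705]
tool_rot: [0.001, 0.707, 0.707, 0.0]
contact_force: [-0.1, -0.3, 0.4]
gripper_width: 0.502
grasp_force: 0.1
```

```bash
python3 - <<'E'
from h import *
a=snap('scene','s1.png')[180:320,160:360];cv2.imwrite('pics/s1c.png',cv2.resize(a[:,:,::-1],None,fx=4,fy=4))
E
```

```text
(no output)
```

View pics/s1c.png

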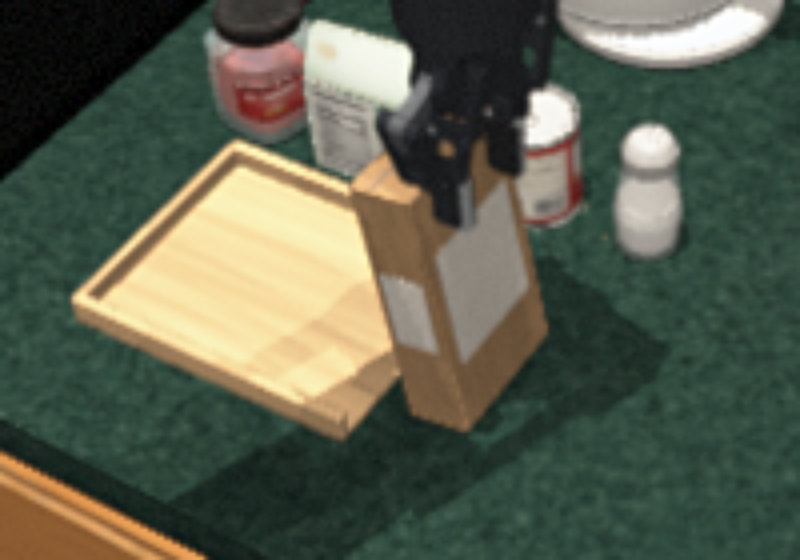

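The fingers are against the top of the broad face and the carton is leaning towards the tray (crop: top at (400,185), foot at (465,425)). The tipping is working, so I'll continue.

>>> move_arm([
  [[50, 0.01, 0, 0, 0], [50, 0.01, 0, 0, 0], [50, 0.01, 0, 0, 0], [50, 0.01, 0, 0, 0], [50, 0.005, 0, 0, 0]],
])

```text
time: 4.32
tool_pos: [0.475, -0.0381, 0.1692]
tool_rot: [-0.0, 0.707, 0.707, 0.0]
contact_force: [0.7, 0.5, -0.1]
gripper_width: 0.5
grasp_force: 0.0
```

>>> move_arm([
  [[50, 0, 0, 0, 0], [50, 0, 0, 0, 0], [50, 0, 0, 0, 0], [50, 0, 0, 0, 0], [50, 0, 0, 0, 0]],
])

```text
time: 4.73
tool_pos: [0.4751, -0.0391, 0.1693]
tool_rot: [-0.0, 0.707, 0.707, -0.0]
contact_force: [0.2, -0.1, -0.9]
gripper_width: 0.497
grasp_force: 0.0
```

```bash
python3 - <<'E'
from h import *
a=snap('scene','s2.png')[180:320,160:360];cv2.imwrite('pics/s2c.png',cv2.resize(a[:,:,::-1],None,fx=4,fy=4))
E
```

```text
(no output)
```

View pics/s2c.png

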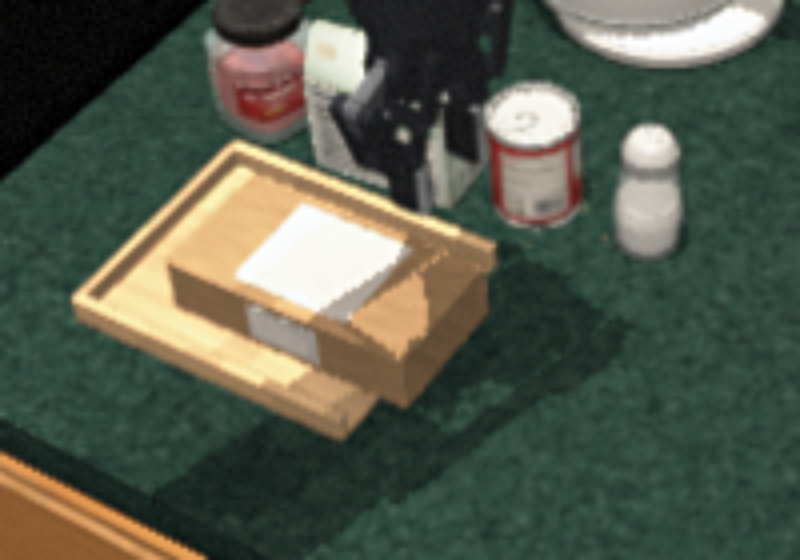

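The carton lies flat in the tray with its foot overhanging the open end (crop: foot corners at (487,285), (400,352) and (405,408)).

```bash
python3 - <<'E'
from h import *
P=lambda l:[[x/4+160-.4,y/4+180-.4] for x,y in l]
print(plane('scene',P([(487,285),(400,352),(168,262)]),.043).round(3),plane('scene',P([(405,408)]),.003).round(3))
print('tray open corners top',plane('scene',P([(495,243),(343,418),(235,142),(75,300)]),.018).round(3))
E
```

```text
[[ 0.503 -0.043  0.043]
 [ 0.433 -0.03   0.043]
 [ 0.424  0.132  0.043]] [[ 0.428 -0.033  0.003]]
tray open corners top [[ 0.555 -0.012  0.018]
 [ 0.393 -0.016  0.018]
 [ 0.55   0.185  0.018]
 [ 0.387  0.18   0.018]]
```

>>> move_arm([
  [[50, -0.04, 0, 0, 0], [50, -0.05, 0, 0, 0], [50, -0.05, 0, 0, 0], [50, 0, 0, 0.06, 0], [50, 0, 0, 0.06, 0]],
])

```text
time: 5.2
tool_pos: [0.4776, -0.1257, 0.0997]
tool_rot: [0.004, 0.708, 0.706, 0.001]
contact_force: [-0.1, 0.8, -0.3]
gripper_width: 0.497
grasp_force: 0.0
```

>>> move_arm([
  [[50, 0, 0, 0.06, 0], [50, 0, 0, 0.04, 0], [50, 0, 0, 0, 0]],
])

```text
time: 5.45
tool_pos: [0.4704, -0.1213, 0.0314]
tool_rot: [-0.006, 0.708, 0.707, -0.002]
contact_force: [-0.9, 0.4, -0.5]
gripper_width: 0.504
grasp_force: 0.0
```

>>> move_arm([
  [[50, 0.05, 0, 0, 0], [50, 0.04, 0, 0, 0], [50, 0.02, 0, 0, 0], [50, 0.012, 0, 0, 0], [50, 0.012, 0, 0, 0]],
])

```text
time: 5.87
tool_pos: [0.4761, -0.0426, 0.0387]
tool_rot: [0.001, 0.707, 0.707, 0.0]
contact_force: [-1.0, -4.1, 2.6]
gripper_width: 0.502
grasp_force: 2.1
```

>>> move_arm([
  [[50, 0.012, 0, 0, 0], [50, 0.012, 0, 0, 0], [50, 0.012, 0, 0, 0], [50, 0.012, 0, 0, 0], [50, 0, 0, 0, 0]],
])

```text
time: 6.28
tool_pos: [0.4759, -0.0131, 0.038]
tool_rot: [0.0, 0.707, 0.707, 0.001]
contact_force: [0.3, -0.9, -0.4]
gripper_width: 0.502
grasp_force: 0.0
```

Next I'll back off, rise clear and look.

>>> move_arm([
  [[50, -0.03, 0, 0, 0], [50, -0.06, 0, 0, 0], [50, -0.06, 0, 0, 0], [50, -0.03, 0, -0.04, 0], [50, 0, 0, -0.06, 0]],
])

```text
time: 6.7
tool_pos: [0.4718, -0.1233, 0.0939]
tool_rot: [-0.004, 0.709, 0.705, -0.002]
contact_force: [0.6, -0.4, 0.1]
gripper_width: 0.5
grasp_force: 0.0
```

>>> move_arm([
  [[50, 0, 0, -0.06, 0], [50, 0, 0, -0.06, 0], [50, 0, 0, -0.06, 0], [50, 0, 0, 0, 0], [50, 0, 0, 0, 0]],
])

```text
time: 7.12
tool_pos: [0.4764, -0.1221, 0.2081]
tool_rot: [0.002, 0.707, 0.707, 0.001]
contact_force: [-0.5, 0.4, -0.5]
gripper_width: 0.498
grasp_force: 0.0
```

```bash
python3 - <<'E'
from h import *
a=snap('scene','s3.png')[180:320,160:360,::-1];b=snap('top','t3.png')[180:310,150:350,::-1]
cv2.imwrite('pics/s3c.png',cv2.resize(np.vstack([a,b])[:, :],None,fx=2.2,fy=2.2,interpolation=cv2.INTER_CUBIC))
E
```

```text
(no output)
```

View pics/s3c.png

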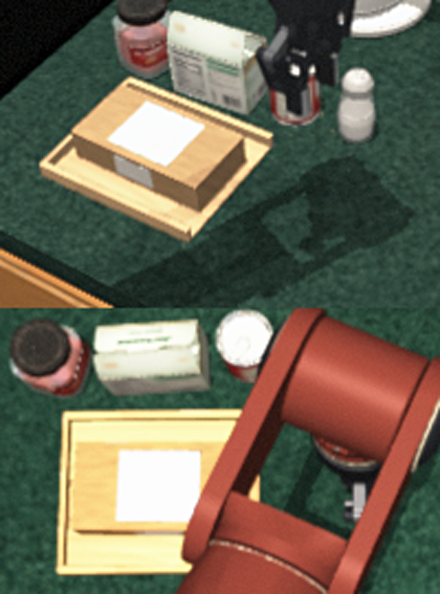

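```bash
python3 - <<'E'
from h import *
P=lambda l:[[x/2.2+160-.3,y/2.2+180-.3] for x,y in l]
print(plane('scene',P([(198,204),(243,165)]),.003).round(3),plane('scene',P([(196,186),(245,147),(75,137)]),.043).round(3))
E
```

```text
[[ 0.438  0.006  0.003]
 [ 0.51  -0.003  0.003]] [[ 0.429 -0.002  0.043]
 [ 0.503 -0.014  0.043]
 [ 0.422  0.155  0.043]]
```

Vision and the finger position both put the foot about 10 mm inside. I'll clear the top view to confirm it.

>>> move_arm([
  [[50, -0.06, -0.02, 0, 0], [50, -0.06, -0.02, 0, 0], [50, -0.06, -0.02, 0, 0], [50, -0.06, -0.02, 0, 0], [50, -0.03, 0, 0, 0]],
])

```text
time: 7.63
tool_pos: [0.4242, -0.2857, 0.2024]
tool_rot: [-0.002, 0.708, 0.706, -0.001]
contact_force: [0.7, 0.5, -0.2]
gripper_width: 0.5
grasp_force: 0.0
```

```bash
python3 - <<'E'
from h import *
b=snap('top','t4.png')[175:315,150:310,::-1]
cv2.imwrite('pics/t4c.png',cv2.resize(b,None,fx=4,fy=4,interpolation=cv2.INTER_CUBIC))
print(proj('top',[[.555,-.012,.018],[.393,-.016,.018],[.51,-.014,.043],[.43,-.014,.043]]).round(1)-[150,175])
E
```

```text
[[118.5  52.4]
 [118.4 124.2]
 [117.8  69.9]
 [116.9 106.1]]
```

View pics/t4c.png

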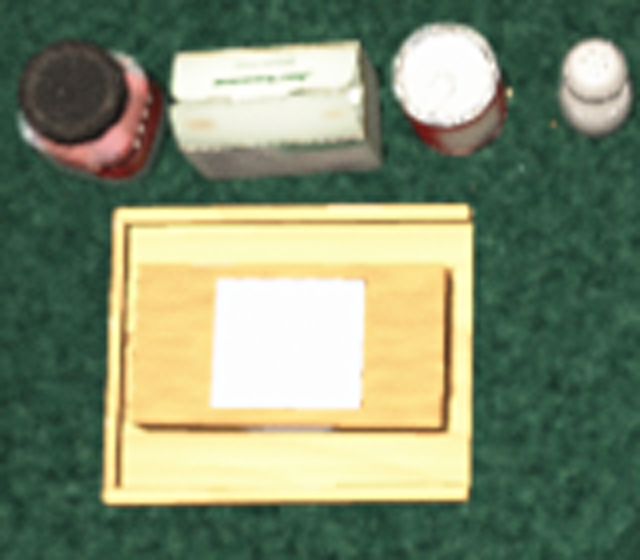

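The top view shows the carton wholly inside the tray. Its foot edge is at crop column 448, against the open end at 470, which is about 12 mm inside. The bystanders haven't moved.

```bash
python3 -c "
from plant import job
print(job.job_done())"
```

```text
the job is handed in; nothing more can be done
None
```

I tipped the carton into the tray and pushed its foot about 12 mm inside the open end. It lies flat and wholly inside, the bystanders by the tray and carton had not moved, and I handed the job in at about 8 s on the robot's clock.

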